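# Clamp two culture dishes and set the screw clearance

### The job

Stack the two culture dishes squarely, one on the other, in the round recess of the dish clamp, then swing the clamp's arm in over them as far as its stop. Turn the thumbscrew down until its shoulder seats on the arm, with its foot on the upper lid, then back it off a quarter turn, so that the dishes are captive but their lids can still breathe. Finish while still gripping the thumbscrew at that setting, so that I can tighten the pinch screw that locks the thread; leave the other things on the bench as they are.

Things in the scene. Friction and masses are not known exactly. Their poses are not given: they have to be found in the camera images.
- dish_a_mid (a point): centre (half-way up) of one culture dish with its lid on: a flat round clear-plastic dish, 56 mm across, 13.5 mm high, 35 g, with flat top and bottom, lying on the bench left of the clamp; its z axis is the dish's upright axis. Either dish may be the lower one
- dish_b_mid (a point): centre (half-way up) of the other culture dish, of the same size and weight
- recess (a point): centre of the floor of the round recess in the clamp's base plate, 9 mm above the bench. The clamp is a fixed aluminium plate 150 x 100 x 12 mm; the recess is 61 mm across and 3 mm deep, its centre 53 mm from the plate's front edge. Its x axis points from the recess to the clamp's post, which stands 70 mm away; z is up. Two dishes stacked in it reach 36 mm above the bench
- pivot (a point): axis of the clamp's post, at the top of the arm, 68 mm above the bench (a flat screw head stands 2 mm higher). The aluminium arm swings level about this upright axis; it is 18 mm wide, 13 mm thick, underside 51 mm above the bench; its stiff hinge takes about 2 N at the thumbscrew and stays where it is left
- swing_arm (a joint): swing angle of the arm, rad: 0 at its stop, where the thumbscrew stands over the centre of the recess; grows as the arm swings out, counter-clockwise seen from above (to the right, seen from the robot), to 2.1 at most
- knob (a point): centre of the thumbscrew's head, on the screw's axis, at the swing arm's end, 70 mm from the pivot: an upright black wing with flat parallel sides, 34 mm wide (along this point's x axis), 11 mm thick (along y), 21 mm high; pinch it across its thickness. Fully down, its centre is 93.5 mm above the bench and its underside 15 mm above the arm; between them a steel shoulder 22 mm across
- thumbscrew (a joint): turn of the thumbscrew relative to the arm, rad: grows counter-clockwise from above (backing off, it rises) and falls clockwise (screwing down); the coarse thread moves head and foot together 10 mm a turn. 0: fully down, the shoulder hard on the arm and the foot just touching two stacked dishes. It runs with about 0.03 N m and stops dead at 0 (the torque then jumps). Range 0 to 6.2
- timer: white bench timer with a display and three keys lying on the bench left of the dishes, 58 x 70 x 19 mm; origin under its centre; leave alone
- forceps: steel forceps lying on the bench left of the dishes, 117 mm long, 14 mm wide, 5 mm thick; origin under its centre; leave alone
- cover_box: small white box with a green lid, 32 x 34 x 18 mm, on the bench in front of the dishes; origin under its centre; leave alone
There are look-alikes about, which are no part of the job. Of the things like the part that bears dish_a_mid, leave any that is green, orange or yellow; of the rest the smaller one is meant.

How it is judged:
On the way, in this order (a step that is already met when the one before it is completed fails the run):
1. both dishes lie squarely stacked in the recess, let go (horizontal distance between each of dish_a_mid, dish_b_mid and recess below 0.005 m and angle between each of dish_a_mid, dish_b_mid's own z axis and vertical below 0.05 rad and horizontal distance between dish_a_mid and dish_b_mid below 0.005 m and ((z of dish_a_mid in the frame of recess below 0.0095 m and z of dish_b_mid in the frame of recess between 0.018 and 0.0235 m) or (z of dish_b_mid in the frame of recess below 0.0095 m and z of dish_a_mid in the frame of recess between 0.018 and 0.0235 m)) and contact force between the fingers and dish_a below 0.1 N and contact force between the fingers and dish_b below 0.1 N), for 0.2 s.
2. the arm is swung in to its stop over the dishes (horizontal distance between each of dish_a_mid, dish_b_mid and recess below 0.005 m and angle between each of dish_a_mid, dish_b_mid's own z axis and vertical below 0.05 rad and horizontal distance between dish_a_mid and dish_b_mid below 0.005 m and ((z of dish_a_mid in the frame of recess below 0.0095 m and z of dish_b_mid in the frame of recess between 0.018 and 0.0235 m) or (z of dish_b_mid in the frame of recess below 0.0095 m and z of dish_a_mid in the frame of recess between 0.018 and 0.0235 m)) and value of joint swing_arm below 0.05 rad), for 0.1 s.
3. the thumbscrew is turned down until its shoulder seats on the arm (horizontal distance between each of dish_a_mid, dish_b_mid and recess below 0.005 m and angle between each of dish_a_mid, dish_b_mid's own z axis and vertical below 0.05 rad and horizontal distance between dish_a_mid and dish_b_mid below 0.005 m and ((z of dish_a_mid in the frame of recess below 0.0095 m and z of dish_b_mid in the frame of recess between 0.018 and 0.0235 m) or (z of dish_b_mid in the frame of recess below 0.0095 m and z of dish_a_mid in the frame of recess between 0.018 and 0.0235 m)) and value of joint each of swing_arm, thumbscrew below 0.06 rad), for 0.1 s.
At the end, for the whole second after the job is handed in: Both dishes stacked in the recess (within 5 mm of its axis and each other), the arm at its stop (within 0.06 rad), the thumbscrew at rest 1.1 to 2.05 rad back from its seat, clear of the lid, and still gripped (over 5 N) (horizontal distance between each of dish_a_mid, dish_b_mid and recess below 0.005 m and angle between each of dish_a_mid, dish_b_mid's own z axis and vertical below 0.05 rad and horizontal distance between dish_a_mid and dish_b_mid below 0.005 m and ((z of dish_a_mid in the frame of recess below 0.0095 m and z of dish_b_mid in the frame of recess between 0.018 and 0.0235 m) or (z of dish_b_mid in the frame of recess below 0.0095 m and z of dish_a_mid in the frame of recess between 0.018 and 0.0235 m)) and value of joint swing_arm below 0.06 rad and value of joint thumbscrew between 1.1 and 2.05 rad and velocity of joint thumbscrew between -0.1 and 0.1 rad/s and contact force between the fingers and thumbscrew above 5 N and not (contact force between thumbscrew and dish_a above 0.2 N or contact force between thumbscrew and dish_b above 0.2 N)); the arm keeps its last pose, push and grip.
It fails at once if a dish tipped over by more than 30 degrees (angle between any of dish_a_mid, dish_b_mid's own z axis and vertical above 0.52 rad).
It fails at once if timer, forceps or cover box moved by more than 15 mm (distance of any of timer, forceps, cover_box from where it was at the start of the episode above 0.015 m).
It also fails if it takes over 72 s, if anything falls off the work surface, if the arm or the gripper's body presses on something with over 40 N, if the wrist force passes 120 N, or if a joint passes its speed limit or range.

### The arm

A 6-joint arm with a two-finger parallel gripper is mounted at the origin on a cart in front of the work surface, level with it; the furniture and walls round the work are solid. World frame = base frame: x ahead of the robot, y to its left, z up, the work surface at z = 0. Lengths are in m, angles in rad, forces in N, time in s.
With the tool pointing down it reaches from about 0.35 to 0.975 m from the base axis. Payload 4.9 kg.
Tool frame: the origin (TCP) lies midway between the tips of the shut fingers; the grasp point (between the pads) lies 19 mm behind it; z points along the fingers, y is the line along which they close (so a half turn about z gives the same grasp; the last joint's range is limited). The gripper opens to 85 mm and grips with 20 to 120 N. Pads are 22 mm wide; open, the fingers measure 114 mm over their backs; the gripper's body (76 mm by 85 mm) begins 54 mm behind the grasp point. The pads swing forward as they close: fully open they stand 13 mm farther back than shut.
Start: joints at [1.037, 0.053, 1.613, -0, 1.476, -0.119], TCP at [0.252, 0.572, 0.231] pointing down, gripper open.
Joint ranges: [-3.01, 3.01], [-1.01, 2.22], [0.06, 2.58], [-1.02, 4.17], [0.09, 2.62], [-3.14, 3.14]. Speed limits (rad/s): [2.57, 2.57, 3.14, 3.14, 3.14, 3.14].

### API

Orientations are given as a unit quaternion [w, x, y, z].
In Python, from plant import * gives the robot as it stands.
- The arm moves only by the tool jog_arm, never from a script. Its argument "targets" is a list of rows, each a list of 3 entries, a list of its own where there are three numbers: the shift along the tool's x, y, z in units of 25 mm (1.0 is 25 mm), then the turn, a rotation vector about the tool's x, y, z in units of 8 degrees (1.0 is 8 degrees), then the opening in per cent of the stroke, from 0 (shut) to 100 (fully open). A call has 1 to 8 rows; each row is the pose to reach, as a shift and turn from the pose commanded when the call began, along the tool's axes at that moment; what a row does not reach only later rows make up. A row lasts 1/8 s, in which the tool goes at most 62.5 mm and 10.7 degrees, less where a joint would pass 70% of its speed; a pose out of reach is approached as far as the arm can. A call with a gripper value outside its range is refused whole. The fingers move at their own pace and stop on an object; the grip force is fixed at half the most. Time passes only in rows, so rows that repeat a pose let the fingers close. It gives the time, the measured TCP pose, the force, the opening and the grip force at its end, in the units of the state.
- state(): the state, without advancing time (a new reading comes with each control period).
- grab_frame(name): name is "scene" or "top"; returns (picture, depth): 480x640x3 uint8, red, green, blue; 480x640 float32, m along the optical axis (not along the pixel's ray), 0 where there is no reading.
- camera_params(name): a dict with "fovy" (degrees; the focal length in pixels is half the picture's height over the tangent of half this angle, whatever the lens; pixels are square), "cx", "cy" (the principal point, pixels), "dist" ([k1, k2, p1, p2, k3] as OpenCV has them; the pictures are not rectified), "rvec" (rotation vector, rad) and "tvec" (3), from world to camera coordinates, as OpenCV has them. Camera axes: x right, y down, z forward; pixel columns grow to the right and rows downward; lengths in m; the calibration is good to about 2 mm. A picture is of the moment at which its call begins. camera_params takes no time and is no camera call.
- job_done(): hands the job in; it is judged then, once.
The state is a dict: "time": time; "joint_pos": joint angles; "joint_vel": joint speeds; "joint_efforts": joint torques, N m; "tool_pos": TCP position; "tool_rot": TCP orientation; "contact_force": force on the tool from outside, world axes, zero at the start; "ft_torque": the same for the moment, N m; "gripper_width": opening from 0.0 (shut) to 1.0 (fully open); "grasp_force": force on a finger pad.
Only numpy, scipy, OpenCV 4.12 (cv2) and the standard library are available. Lean on these libraries where they do the work, as an engineer would, in place of code of your own. Each camera call takes 0.05 s, during which the arm holds its last target. There are 200 camera calls.

## Working session

There is one attempt and no reset: what is moved stays moved. The work goes in short steps, Python scripts to look and compute and a tool call to move; the robot and the scene stay as the last step left them, time stands still between calls to the robot, and variables do not carry over. Pictures are saved under pics/ and viewed, at most 10 in all, crops included, and the job is handed in when it is done.

Besides the shell and the picture viewer there is one more tool, called by a JSON object that holds its "fn" and its "kwargs". jog_arm: Moves the arm, as the interface text tells. Its arguments: {"type":"object","properties":{"targets":{"type":"array"}},"required":["targets"]}

```bash
mkdir -p pics; ls
python3 - <<'E'
from plant import *
import cv2
print(state())
for n in("scene","top"):
    p,d=grab_frame(n); cv2.imwrite(f"pics/{n}0.png",p[:,:,::-1]); import numpy as np; np.save(f"pics/{n}0.npy",d); print(n,camera_params(n),(d>0).mean())
E
```

```text
pics
{'time': 0.0, 'joint_pos': array([ 1.03700478e+00,  5.33811565e-02,  1.61430663e+00,  1.21216653e-05,
        1.47598428e+00, -1.19040303e-01]), 'joint_vel': array([-4.06541130e-05, -1.19674654e-03, -8.02765903e-04,  1.37444344e-03,
        1.02661287e-03,  8.52077370e-04]), 'joint_efforts': array([ 1.81374256e-03, -3.93701828e+01, -3.70171559e+01, -2.34507769e-05,
        7.17370378e-03, -1.09106170e-05]), 'tool_pos': array([0.25155127, 0.57146081, 0.23004041]), 'tool_rot': array([-3.39095972e-04,  2.05892917e-01,  9.78573976e-01, -9.82871163e-04]), 'contact_force': array([ 0.25246713, -0.92548108, -0.08731428]), 'ft_torque': array([-0.00618053, -0.01333631, -0.01418686]), 'grasp_force': 0.0, 'gripper_width': 0.9982251285725277}
scene {'fovy': 45.16304651352733, 'cx': 318.9324357857913, 'cy': 244.76436252060273, 'dist': array([-0.04205195,  0.        ,  0.        ,  0.        ,  0.        ]), 'rvec': array([ 1.09523815, -2.11926217,  1.22144791]), 'tvec': array([0.55481077, 0.14986201, 1.10273118])} 0.9959993489583333
top {'fovy': 44.633152530673954, 'cx': 319.3439429362001, 'cy': 233.62722245800467, 'dist': array([0.0496887, 0.       , 0.       , 0.       , 0.       ]), 'rvec': array([ 2.18197034, -2.13876179,  0.09036065]), 'tvec': array([0.36536485, 0.47506387, 1.26217858])} 0.9959830729166667
```

View pics/scene0.png

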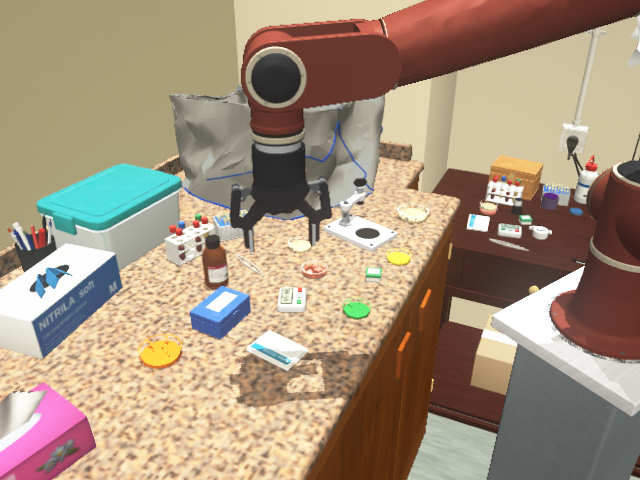

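View pics/top0.png

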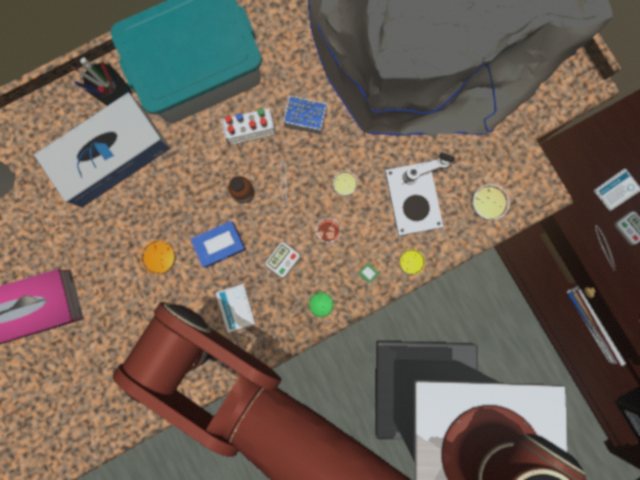

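The top view shows candidate dishes at (345,184), cream, and (329,231), red. The clamp is at (414,198) with its recess at (416,208) and the knob at (446,158). The large cream dish at (490,203) and the green, yellow and orange ones are look-alikes. Next I measure.

```bash
cat > h.py <<'E'
import numpy as np, cv2
from plant import *
def cam(n):
    c=camera_params(n); f=240/np.tan(np.radians(c["fovy"])/2)
    return np.array([[f,0,c["cx"]],[0,f,c["cy"]],[0,0,1]]),c["dist"],cv2.Rodrigues(c["rvec"])[0],c["tvec"],c["rvec"]
def ray(n,uv,z):
    K,D,R,t,_=cam(n); q=cv2.undistortPoints(np.array(uv,float).reshape(-1,1,2),K,D)[:,0]
    d=np.c_[q,np.ones(len(q))]@R; o=-R.T@t
    return o+d*((z-o[2])/d[:,2])[:,None]
def proj(n,P):
    K,D,R,t,r=cam(n); return cv2.projectPoints(np.array(P,float).reshape(-1,1,3),r,t,K,D)[0][:,0]
def cloud(n,d):
    K,D,R,t,_=cam(n); v,u=np.mgrid[:480,:640]
    q=cv2.undistortPoints(np.stack([u,v],-1).reshape(-1,1,2).astype(float),K,D)[:,0]
    return ((np.c_[q,np.ones(len(q))]*d.reshape(-1,1)-t)@R).reshape(480,640,3)
E
python3 - <<'E'
from h import *
t=cv2.imread("pics/top0.png"); s=cv2.imread("pics/scene0.png")
a=cv2.resize(t[140:280,310:510],None,fx=4,fy=4,interpolation=cv2.INTER_CUBIC)
b=cv2.resize(s[170:310,260:440],None,fx=4.2,fy=4.2,interpolation=cv2.INTER_CUBIC)
cv2.imwrite("pics/tc.png",a);cv2.imwrite("pics/sc.png",b)
C=cloud("top",np.load("pics/top0.npy"));S=cloud("scene",np.load("pics/scene0.npy"))
for n,u,v in(("cream",345,184),("red",329,231),("rec",416,208),("plate",398,195),("knob",446,158),("arm",430,165),("post",412,174),("bench",370,220)):
    print(n,C[v,u].round(4))
for n,u,v in(("cream",300,245),("red",314,270),("rec",367,233),("plate",385,240),("knob",361,185)): print("s",n,S[v,u].round(4))
# height map tall pixels near the clamp
m=(C[...,2]>.045)&(C[...,0]>.4); v,u=np.where(m); k=(u>385)&(u<470)&(v>140)&(v<200)
for r in (150,155,160,165,170,175,180):
    print(r,[(int(x),round(float(C[r,x,2])*1e3)) for x in range(398,460,3)])
E
```

```text
cream [0.5841 0.3195 0.0035]
red [0.4767 0.3537 0.0013]
rec [0.5313 0.16   0.0087]
plate [0.5588 0.2012 0.0161]
knob [0.6224 0.1133 0.109 ]
arm [0.6164 0.1392 0.0676]
post [0.5956 0.178  0.0705]
bench [0.5033 0.2619 0.0019]
s cream [0.5824 0.3213 0.0045]
s red [0.4744 0.3568 0.0046]
s rec [0.53   0.1621 0.0094]
s plate [0.4785 0.1497 0.0098]
s knob [0.6161 0.1149 0.0918]
150 [(398, -1), (401, 3), (404, 1), (407, 3), (410, 0), (413, -3), (416, 2), (419, -1), (422, -1), (425, 1), (428, 6), (431, 0), (434, 0), (437, -1), (440, -1), (443, 1), (446, -7), (449, 0), (452, 4), (455, 0), (458, 2)]
155 [(398, 4), (401, -1), (404, 0), (407, -2), (410, 1), (413, 3), (416, 2), (419, 3), (422, 0), (425, 3), (428, 2), (431, 3), (434, 3), (437, 3), (440, 107), (443, 108), (446, 110), (449, 109), (452, 1), (455, -2), (458, 0)]
160 [(398, 3), (401, -6), (404, 1310), (407, -4), (410, 0), (413, 0), (416, -3), (419, 1), (422, 1), (425, 0), (428, 6), (431, 8), (434, 66), (437, 71), (440, 80), (443, 93), (446, 104), (449, 107), (452, 107), (455, 1), (458, 0)]
165 [(398, 5), (401, -1), (404, 8), (407, 1), (
[... 168 characters left out ...]
 -1), (458, 0)]
170 [(398, 15), (401, 17), (404, 8), (407, 71), (410, 72), (413, 72), (416, 72), (419, 71), (422, 68), (425, 65), (428, 66), (431, 61), (434, 0), (437, 0), (440, 1), (443, 2), (446, 1), (449, 2), (452, 5), (455, 0), (458, -1)]
175 [(398, 7), (401, 15), (404, 17), (407, 65), (410, 73), (413, 70), (416, 71), (419, 15), (422, 16), (425, 13), (428, 12), (431, 12), (434, 6), (437, 6), (440, 3), (443, -2), (446, -1), (449, 9), (452, 0), (455, -1), (458, 8)]
180 [(398, 15), (401, 15), (404, 17), (407, 55), (410, 27), (413, 16), (416, 20), (419, 16), (422, 13), (425, 16), (428, 13), (431, 11), (434, 3), (437, 2), (440, -3), (443, 2), (446, 1), (449, -3), (452, 2), (455, 8), (458, 3)]
```

View pics/tc.png

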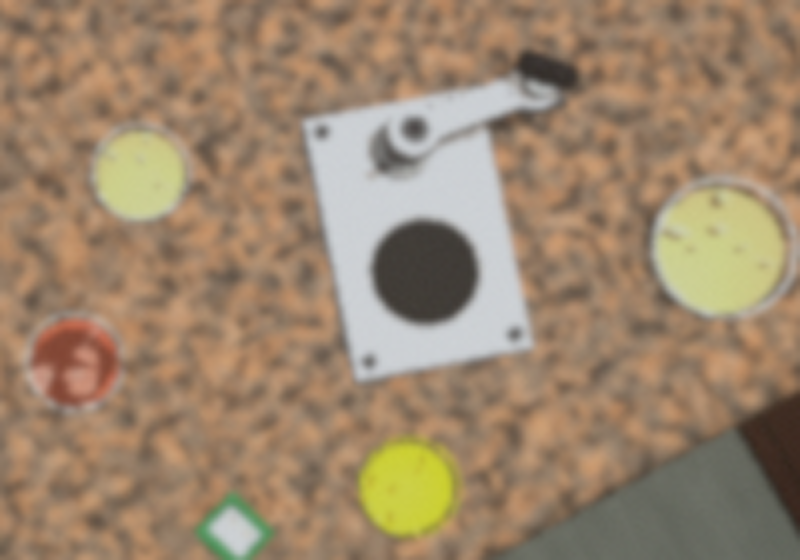

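View pics/sc.png

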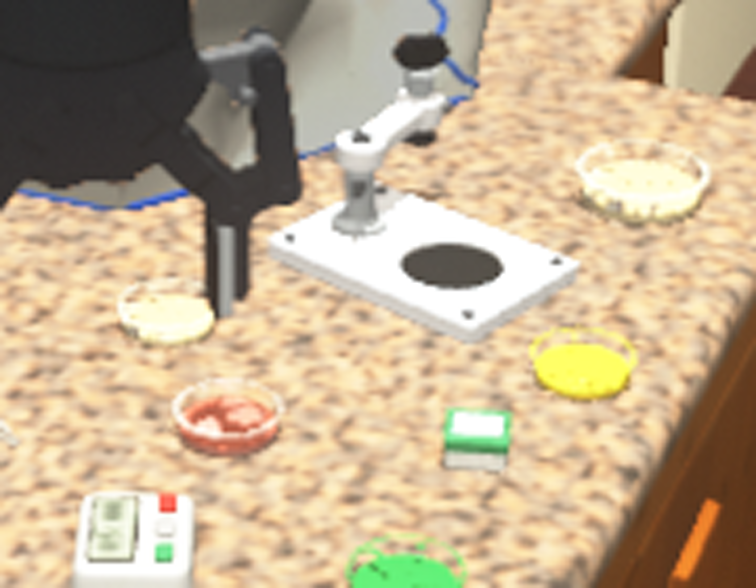

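The crops show the cream dish rim at about (345,183), the red dish at (328.5,230), the dark recess disc at (416,208), the pivot screw at (413.5,172) and the black wing at (447,158). In the scene view the gripper finger hides nothing that matters.

```bash
cat > meas.py <<'E'
from h import *
def blob(im,mask,seed,rad):
    m=mask.astype(np.uint8)*255; z=np.zeros_like(m); cv2.circle(z,seed,rad,255,-1); m&=z
    c=max(cv2.findContours(m,cv2.RETR_EXTERNAL,cv2.CHAIN_APPROX_NONE)[0],key=cv2.contourArea)
    return c[:,0].astype(float)
def circ(P):
    A=np.c_[2*P[:,:2],np.ones(len(P))]; s=np.linalg.lstsq(A,(P[:,:2]**2).sum(1),rcond=None)[0]
    return s[:2].round(4),round(float(np.sqrt(s[2]+s[:2]@s[:2])),4)
E
python3 - <<'E'
from meas import *
for n,seeds in (("top",dict(cream=(345,184),red=(328,231),rec=(416,208),knob=(447,158))),("scene",dict(cream=(300,245),red=(314,270),rec=(367,233),knob=(360,182)))):
    im=cv2.imread(f"pics/{n}0.png"); hsv=cv2.cvtColor(im,cv2.COLOR_BGR2HSV).astype(int); H,S,V=hsv[...,0],hsv[...,1],hsv[...,2]
    mk=dict(cream=(H>22)&(H<45)&(S>40)&(V>150),red=((H<7)|(H>172))&(S>90) ,rec=V<110,knob=V<80)
    for k in seeds:
        c=blob(im,mk[k],seeds[k],{"knob":12}.get(k,20))
        e=cv2.fitEllipse(c.astype(np.float32)) if len(c)>5 else None
        zz={"rec":[.009],"cream":[.003,.006],"red":[.003,.006],"knob":[.105,.108]}[k]
        for z in zz:
            P=ray(n,c,z); print(n,k,z,len(c),circ(P), "boxmid",((P.min(0)+P.max(0))/2).round(4)[:2])
        if k=="knob":
            r=cv2.minAreaRect(P[:,:2].astype(np.float32)); print("  rect",r)
    if n=="top":
        W=(S<40)&(V>150); m=W.astype(np.uint8); z=np.zeros_like(m); cv2.circle(z,(414,200),45,1,-1)
        m=cv2.morphologyEx(m&z,cv2.MORPH_OPEN,np.ones((3,3)))
        c=max(cv2.findContours(m,0,1)[0],key=cv2.contourArea)[:,0]
        print("plate hull",[ray(n,[p],.012)[0,:2].round(4).tolist() for p in cv2.approxPolyDP(cv2.convexHull(c),4,True)[:,0]])
        print("corners by eye",ray(n,[[386.5,170.5],[432,166],[399.5,235],[443,227]],.012)[:,:2].round(4))
        print("pivot eye",ray(n,[[413.3,171.9]],.07)[0],"rims eye",ray(n,[[344.9,183],[328.4,230.4]],.0135)[:,:2])
        print("knob eye",ray(n,[[446.9,157.4]],.108)[0])
    else:
        print("pivot s",ray(n,[[260+361/4.2,170+138/4.2]],.07)[0],"rims s",ray(n,[[260+163/4.2,170+303/4.2],[260+227/4.2,170+408/4.2]],.0135)[:,:2])
E
```

```text
top cream 0.003 62 (array([0.5854, 0.3206]), 0.0249) boxmid [0.5865 0.3206]
top cream 0.006 62 (array([0.5848, 0.3207]), 0.0248) boxmid [0.5859 0.3207]
top red 0.003 1 (array([0.132 , 0.1037]), 0.415) boxmid [0.4583 0.3601]
top red 0.006 1 (array([0.1319, 0.1037]), 0.4149) boxmid [0.458 0.36 ]
top rec 0.009 70 (array([0.5324, 0.1605]), 0.0276) boxmid [0.5325 0.1612]
top knob 0.105 31 (array([0.6251, 0.1117]), 0.0103) boxmid [0.6254 0.1115]
top knob 0.108 31 (array([0.6244, 0.1123]), 0.0103) boxmid [0.6247 0.1121]
  rect ((0.6243987679481506, 0.11216974258422852), (0.029342932626605034, 0.01072503998875618), 71.8421401977539)
plate hull [[0.636, 0.112], [0.4892, 0.1029], [0.4717, 0.2001], [0.616, 0.2281]]
corners by eye [[0.6148 0.227 ]
 [0.6267 0.1253]
 [0.4696 0.1968]
 [0.4893 0.1007]]
pivot eye [0.60027549 0.17516385 0.07      ] rims eye [[0.58448617 0.32003544]
 [0.47669877 0.35501708]]
knob eye [0.62387843 0.11122473 0.108     ]
scene cream 0.003 23 (array([0.6001, 0.3117]), 0.0089) boxmid [0.6031 0.3103]
scene cream 0.006 23 (array([0.5957, 0.3145]), 0.0088) boxmid [0.5987 0.3132]
scene red 0.003 19 (array([0.4896, 0.3583]), 0.0072) boxmid [0.4894 0.3587]
scene red 0.006 19 (array([0.4857, 0.361 ]), 0.0071) boxmid [0.4855 0.3613]
scene rec 0.009 48 (array([0.531 , 0.1608]), 0.0237) boxmid [0.5309 0.161 ]
scene knob 0.105 27 (array([0.6093, 0.1245]), 0.0174) boxmid [0.6098 0.1243]
scene knob 0.108 27 (array([0.6041, 0.1288]), 0.0174) boxmid [0.6045 0.1287]
  rect ((0.6037974953651428, 0.12878739833831787), (0.029352646321058273, 0.036025602370500565), 54.84447479248047)
pivot s [0.59268206 0.17958693 0.07      ] rims s [[0.58206102 0.32468296]
 [0.47241156 0.35802822]]
```

```bash
cat > plan.py <<'E'
import sys,json
from h import *
from scipy.spatial.transform import Rotation as Ro
# usage: plan.py '[[x,y,z,yaw_deg],...]' : rows relative to the current pose
s=state(); q=s["tool_rot"]; R0=Ro.from_quat([q[1],q[2],q[3],q[0]]); p0=s["tool_pos"]
yw=lambda R:np.degrees(np.arctan2(*R.as_matrix()[[1,0],1]))
print("t %.2f"%s["time"],"p",p0.round(4),"yaw %.2f"%yw(R0),"w %.3f g %.1f"%(s["gripper_width"],s["grasp_force"]),"j",s["joint_pos"].round(2),"F",s["contact_force"].round(1),"T",s["ft_torque"].round(2))
for x,y,z,a in json.loads(sys.argv[1]) if len(sys.argv)>1 else []:
    Rt=Ro.from_euler("z",a,degrees=True)*Ro.from_matrix([[0,1,0],[1,0,0],[0,0,-1]])  # yaw 0: tool y=+x, tool x=+y
    d=R0.inv().apply(np.array([x,y,z])-p0)/.025; r=np.degrees((R0.inv()*Rt).as_rotvec())/8
    print([d.round(3).tolist(),r.round(3).tolist()])
E
python3 plan.py '[[0.585,0.3203,0.08,12],[0.585,0.3203,0.002,12],[0.585,0.3203,0.002,102]]'
```

```text
t 0.10 p [0.2516 0.5715 0.2302] yaw 66.23 w 1.000 g 0.0 j [ 1.04  0.05  1.61 -0.    1.48 -0.12] F [ 1.1 -0.4  0.3] T [ 0.05  0.05 -0.  ]
[[-16.256, -3.81, 6.011], [-0.013, 0.005, 6.779]]
[[-16.257, -3.804, 9.131], [-0.013, 0.005, 6.779]]
[[-16.257, -3.804, 9.131], [-0.012, -0.006, -4.471]]
```

{"fn": "jog_arm", "kwargs": {"targets": [[[-16.26,-3.81,6.0],[0,0,6.78],100],[[-16.26,-3.81,6.0],[0,0,6.78],100],[[-16.26,-3.81,6.0],[0,0,6.78],100],[[-16.26,-3.81,6.0],[0,0,6.78],100],[[-16.26,-3.81,6.0],[0,0,6.78],100],[[-16.26,-3.81,6.0],[0,0,6.78],100],[[-16.26,-3.81,6.0],[0,0,6.78],100],[[-16.26,-3.81,6.0],[0,0,6.78],100]]}}

```text
time: 1.1
tool_pos: [0.5865, 0.3176, 0.0783]
tool_rot: [-0.001, 0.631, 0.776, -0.002]
contact_force: [-0.6, 0.3, -0.1]
gripper_width: 1.003
grasp_force: 0.0
```

```bash
python3 plan.py '[[0.585,0.3203,0.08,12],[0.585,0.3203,0.002,12],[0.585,0.3203,0.002,102]]'
```

```text
t 1.10 p [0.5865 0.3176 0.0783] yaw 11.73 w 1.003 g 0.0 j [ 0.39  0.28  1.62 -0.    1.24  0.18] F [-0.6  0.3 -0.1] T [ 0.   -0.02 -0.  ]
[[0.118, -0.038, -0.066], [-0.029, 0.009, -0.034]]
[[0.122, -0.025, 3.054], [-0.029, 0.009, -0.034]]
[[0.122, -0.025, 3.054], [-0.03, -0.016, -11.284]]
```

{"fn": "jog_arm", "kwargs": {"targets": [[[0,0,2.0],[0,0,0],100],[[0,0,3.05],[0,0,0],100],[[0,0,3.05],[0,0,0],90],[[0,0,3.05],[0,0,0],75],[[0,0,3.05],[0,0,0],50],[[0,0,3.05],[0,0,0],50],[[0,0,3.05],[0,0,0],50],[[0,0,3.05],[0,0,0],50]]}}

```text
time: 2.1
tool_pos: [0.5872, 0.3221, 0.0085]
tool_rot: [0.001, 0.629, 0.777, 0.002]
contact_force: [-1.6, -0.0, 6.5]
gripper_width: 0.594
grasp_force: 61.1
```

```bash
python3 plan.py '[[0.585,0.3203,0.002,12],[0.585,0.3203,0.002,102]]'
python3 - <<'E'
from h import *
p,d=grab_frame("scene"); cv2.imwrite("pics/g1.png",cv2.resize(p[190:300,250:400,::-1],None,fx=5,fy=5,interpolation=cv2.INTER_CUBIC))
E
```

```text
t 2.10 p [0.5872 0.3221 0.0085] yaw 12.01 w 0.594 g 61.1 j [0.39 0.37 1.64 0.   1.12 0.18] F [-1.6 -0.   6.5] T [0.05 0.35 0.06]
[[-0.053, -0.103, 0.258], [0.031, -0.009, 0.001]]
[[-0.053, -0.103, 0.258], [0.031, 0.017, -11.249]]
```

View pics/g1.png

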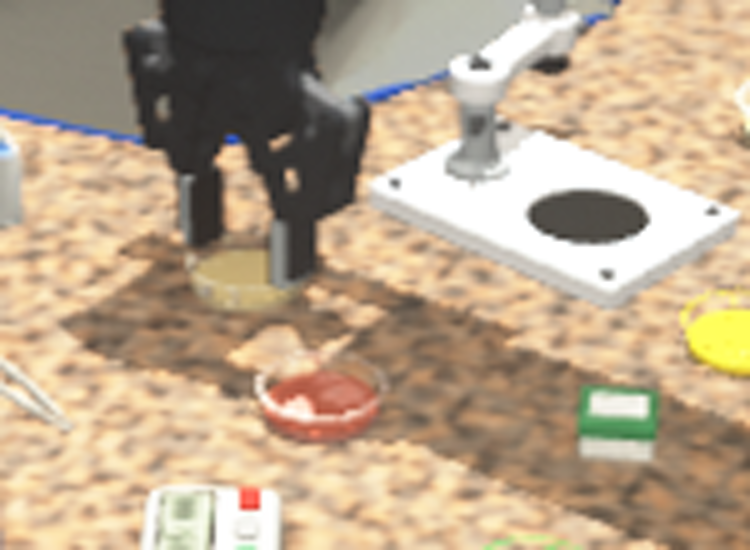

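The picture shows the fingers straddling the cream dish, with the near fingertip at scene pixel (307,247). The measured z is 4 mm above the command with 6.5 N upward, so I check the tip height.

```bash
python3 - <<'E'
from h import *
for sgn in(-1,1):
  c=np.array([.5872,.3221])+sgn*.029*np.array([np.cos(np.radians(12)),np.sin(np.radians(12))])
  for z in(0,.004,.008,.0135,.03): print(sgn,z,((proj("scene",[[*c,z]])-[250,190])*5).round(0))
E
python3 plan.py
```

```text
-1 0 [[288. 301.]]
-1 0.004 [[288. 294.]]
-1 0.008 [[288. 286.]]
-1 0.0135 [[287. 276.]]
-1 0.03 [[287. 245.]]
1 0 [[199. 259.]]
1 0.004 [[199. 251.]]
1 0.008 [[199. 244.]]
1 0.0135 [[199. 234.]]
1 0.03 [[198. 203.]]
t 2.15 p [0.5872 0.3221 0.0084] yaw 12.01 w 0.598 g 61.1 j [0.39 0.37 1.64 0.   1.12 0.18] F [-1.7  0.5  6. ] T [0.08 0.31 0.06]
```

{"fn": "jog_arm", "kwargs": {"targets": [[[0,0,0],[0,0,0],100],[[0,0,0],[0,0,0],100],[[0,0,-0.5],[0,0,-1.3],100],[[0,0,-0.5],[0,0,-2.6],100],[[0,0,-0.5],[0,0,-3.9],100],[[0,0,-0.5],[0,0,-5.2],100],[[0,0,-0.5],[0,0,-6.5],100],[[0,0,-0.5],[0,0,-7.8],100]]}}

```text
time: 3.15
tool_pos: [0.5853, 0.3209, 0.0173]
tool_rot: [-0.0, 0.133, 0.991, -0.0]
contact_force: [-0.9, 0.6, -0.1]
gripper_width: 1.003
grasp_force: 0.0
```

{"fn": "jog_arm", "kwargs": {"targets": [[[0,0,0],[0,0,-1.3],100],[[0,0,0.3],[0,0,-2.6],100],[[0,0,0.5],[0,0,-3.45],100],[[0,0,0.5],[0,0,-3.45],80],[[0,0,0.5],[0,0,-3.45],50],[[0,0,0.5],[0,0,-3.45],50],[[0,0,0.5],[0,0,-3.45],50],[[0,0,0.5],[0,0,-3.45],50]]}}

```text
time: 4.15
tool_pos: [0.5862, 0.3213, 0.0059]
tool_rot: [0.001, -0.104, 0.995, 0.0]
contact_force: [-0.2, 0.3, 4.4]
gripper_width: 0.609
grasp_force: 62.9
```

```bash
python3 plan.py '[[0.585,0.3203,0.07,102],[0.532,0.1606,0.07,102],[0.532,0.1606,0.014,102]]'
```

```text
t 4.15 p [0.5862 0.3213 0.0059] yaw 101.97 w 0.609 g 62.9 j [ 0.39  0.37  1.65 -0.    1.12 -1.39] F [-0.2  0.3  4.4] T [-0.02  0.   -0.04]
[[0.05, -0.027, -2.562], [0.002, 0.011, -0.003]]
[[3.449, -5.837, -2.569], [0.002, 0.011, -0.003]]
[[3.452, -5.837, -0.329], [0.002, 0.011, -0.003]]
```

{"fn": "jog_arm", "kwargs": {"targets": [[[0,0,-1.0],[0,0,0],50],[[1.0,-1.7,-1.8],[0,0,0],50],[[2.0,-3.4,-1.8],[0,0,0],50],[[3.0,-5.1,-1.8],[0,0,0],50],[[3.43,-5.81,-1.6],[0,0,0],50],[[3.43,-5.81,-1.2],[0,0,0],50],[[3.43,-5.81,-0.9],[0,0,0],50],[[3.43,-5.81,-0.9],[0,0,0],50]]}}

```text
time: 5.15
tool_pos: [0.5313, 0.162, 0.0263]
tool_rot: [-0.001, -0.105, 0.994, 0.0]
contact_force: [-0.1, 0.3, 0.2]
gripper_width: 0.61
grasp_force: 62.6
```

```bash
python3 plan.py '[[0.5317,0.161,0.015,102]]'
```

```text
t 5.15 p [0.5313 0.162  0.0263] yaw 102.06 w 0.610 g 62.6 j [ 0.16  0.11  1.92  0.    1.11 -1.62] F [-0.1  0.3  0.2] T [ 0.01  0.03 -0.04]
[[-0.008, -0.042, 0.452], [0.003, -0.014, 0.008]]
```

{"fn": "jog_arm", "kwargs": {"targets": [[[0,-0.04,0.3],[0,0,0],50],[[0,-0.04,0.5],[0,0,0],50],[[0,-0.04,0.5],[0,0,0],50],[[0,-0.04,0.5],[0,0,0],50]]}}

```text
time: 5.65
tool_pos: [0.5318, 0.1606, 0.015]
tool_rot: [-0.0, -0.105, 0.995, 0.0]
contact_force: [-1.0, 2.3, 0.9]
gripper_width: 0.605
grasp_force: 63.0
```

```bash
python3 plan.py '[[0.5317,0.161,0.015,102]]'
```

```text
t 5.65 p [0.5318 0.1606 0.015 ] yaw 102.00 w 0.605 g 63.0 j [ 0.16  0.13  1.92  0.    1.09 -1.62] F [-1.   2.3  0.9] T [ 0.44  0.23 -0.02]
[[0.001, 0.018, -0.002], [0.006, -0.002, 0.0]]
```

{"fn": "jog_arm", "kwargs": {"targets": [[[0,0,0],[0,0,0],80],[[0,0,0],[0,0,0],80],[[0,0,-1.0],[0,0,0],90],[[0,0,-2.4],[0,0,0],100],[[0,0,-2.4],[0,0,0],100]]}}

```text
time: 6.28
tool_pos: [0.5348, 0.1604, 0.0787]
tool_rot: [0.004, -0.104, 0.995, 0.0]
contact_force: [-0.1, 0.4, 0.5]
gripper_width: 1.001
grasp_force: 0.0
```

```bash
python3 plan.py '[[0.478,0.356,0.07,12],[0.478,0.356,0.004,12]]'
python3 - <<'E'
from h import *
p,d=grab_frame("scene"); cv2.imwrite("pics/s2f.png",p[:,:,::-1]); cv2.imwrite("pics/s2.png",cv2.resize(p[190:290,320:440,::-1],None,fx=5,fy=5,interpolation=cv2.INTER_CUBIC))
E
```

```text
t 6.28 p [0.5348 0.1604 0.0787] yaw 101.99 w 1.001 g 0.0 j [ 0.16  0.04  1.9  -0.    1.2  -1.62] F [-0.1  0.4  0.5] T [ 0.    0.03 -0.02]
[[0.601, 8.127, 0.338], [0.037, 0.045, 11.249]]
[[0.62, 8.129, 2.978], [0.037, 0.045, 11.249]]
```

View pics/s2.png

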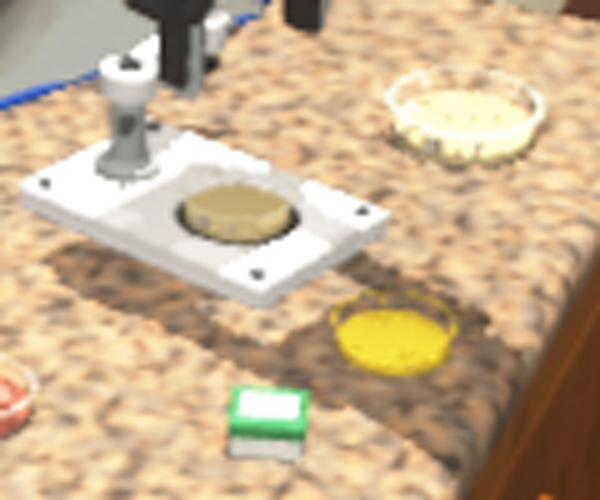

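The picture shows the cream dish lying level inside the recess, with a dark rim round it at (240,212) in the crop. Now the red dish.

{"fn": "jog_arm", "kwargs": {"targets": [[[0.12,2.0,0],[0,0,1.3],100],[[0.25,4.0,0],[0,0,2.6],100],[[0.37,6.0,0],[0,0,3.9],100],[[0.5,8.09,0],[0,0,5.2],100],[[0.5,8.09,0.2],[0,0,6.5],100],[[0.5,8.09,0.4],[0,0,7.8],100],[[0.5,8.09,0.6],[0,0,9.1],100],[[0.5,8.09,0.8],[0,0,10.4],100]]}}

```text
time: 7.32
tool_pos: [0.4767, 0.3547, 0.0529]
tool_rot: [-0.001, 0.585, 0.811, -0.001]
contact_force: [-0.3, 1.1, -0.3]
gripper_width: 1.001
grasp_force: 0.0
```

{"fn": "jog_arm", "kwargs": {"targets": [[[0,0,0.8],[0,0,0.85],100],[[0,0,1.6],[0,0,0.85],100],[[0,0,2.0],[0,0,0.85],100],[[0,0,2.0],[0,0,0.85],80],[[0,0,2.0],[0,0,0.85],50],[[0,0,2.0],[0,0,0.85],50],[[0,0,2.0],[0,0,0.85],50],[[0,0,2.0],[0,0,0.85],50]]}}

```text
time: 8.32
tool_pos: [0.4787, 0.3559, 0.0063]
tool_rot: [0.0, 0.629, 0.777, 0.001]
contact_force: [1.3, -0.1, 5.2]
gripper_width: 0.607
grasp_force: 63.0
```

```bash
python3 plan.py
```

```text
t 8.32 p [0.4787 0.3559 0.0063] yaw 12.00 w 0.607 g 63.0 j [0.51 0.23 1.83 0.   1.09 0.31] F [ 1.3 -0.1  5.2] T [ 0.04 -0.01  0.01]
```

Now open, turn 90° and regrasp, so that the dish is centred both ways.

{"fn": "jog_arm", "kwargs": {"targets": [[[0,0,0],[0,0,0],100],[[0,0,0],[0,0,0],100],[[0,0,-0.5],[0,0,-1.3],100],[[0,0,-0.5],[0,0,-2.6],100],[[0,0,-0.5],[0,0,-3.9],100],[[0,0,-0.5],[0,0,-5.2],100],[[0,0,-0.5],[0,0,-6.5],100],[[0,0,-0.5],[0,0,-7.8],100]]}}

```text
time: 9.32
tool_pos: [0.4773, 0.3551, 0.0169]
tool_rot: [-0.0, 0.133, 0.991, -0.0]
contact_force: [0.2, -1.1, -0.3]
gripper_width: 1.002
grasp_force: 0.0
```

{"fn": "jog_arm", "kwargs": {"targets": [[[0,0,0],[0,0,-1.3],100],[[0,0,0.3],[0,0,-2.6],100],[[0,0,0.5],[0,0,-3.45],100],[[0,0,0.5],[0,0,-3.45],80],[[0,0,0.5],[0,0,-3.45],50],[[0,0,0.5],[0,0,-3.45],50],[[0,0,0.5],[0,0,-3.45],50],[[0,0,0.5],[0,0,-3.45],50]]}}

```text
time: 10.32
tool_pos: [0.4783, 0.3557, 0.0057]
tool_rot: [0.001, -0.104, 0.995, 0.0]
contact_force: [-0.5, 0.4, 4.6]
gripper_width: 0.603
grasp_force: 62.9
```

```bash
python3 plan.py '[[0.5318,0.1606,0.055,102]]'
```

```text
t 10.32 p [0.4783 0.3557 0.0057] yaw 101.98 w 0.603 g 62.9 j [ 0.51  0.23  1.83 -0.    1.09 -1.27] F [-0.5  0.4  4.6] T [-0.05  0.07 -0.01]
[[-0.478, -8.076, -1.974], [0.003, 0.008, -0.003]]
```

{"fn": "jog_arm", "kwargs": {"targets": [[[0,0,-1.0],[0,0,0],50],[[-0.13,-2.0,-2.0],[0,0,0],50],[[-0.27,-4.0,-2.2],[0,0,0],50],[[-0.4,-6.0,-2.2],[0,0,0],50],[[-0.54,-8.05,-2.0],[0,0,0],50],[[-0.54,-8.05,-1.6],[0,0,0],50],[[-0.54,-8.05,-1.3],[0,0,0],50],[[-0.54,-8.05,-1.3],[0,0,0],50]]}}

```text
time: 11.32
tool_pos: [0.5314, 0.1623, 0.0361]
tool_rot: [-0.001, -0.105, 0.994, 0.0]
contact_force: [-0.4, 0.2, 0.1]
gripper_width: 0.607
grasp_force: 62.6
```

```bash
python3 plan.py '[[0.5325,0.161,0.0285,102]]'
```

```text
t 11.32 p [0.5314 0.1623 0.0361] yaw 102.08 w 0.607 g 62.6 j [ 0.16  0.1   1.92  0.    1.13 -1.62] F [-0.4  0.2  0.1] T [-0.01  0.   -0.01]
[[-0.034, -0.058, 0.305], [0.003, -0.019, 0.01]]
```

{"fn": "jog_arm", "kwargs": {"targets": [[[-0.03,-0.05,0.1],[0,0,0],50],[[-0.03,-0.05,0.2],[0,0,0],50],[[-0.03,-0.05,0.3],[0,0,0],50],[[-0.03,-0.05,0.32],[0,0,0],50],[[-0.03,-0.05,0.32],[0,0,0],50]]}}

```text
time: 11.95
tool_pos: [0.5338, 0.1602, 0.0296]
tool_rot: [0.0, -0.104, 0.995, 0.0]
contact_force: [0.4, 0.0, -0.4]
gripper_width: 0.608
grasp_force: 62.6
```

```bash
python3 plan.py '[[0.5325,0.161,0.0285,102]]'
```

```text
t 11.95 p [0.5338 0.1602 0.0296] yaw 101.99 w 0.608 g 62.6 j [ 0.16  0.11  1.92  0.    1.12 -1.62] F [ 0.4  0.  -0.4] T [0.   0.   0.06]
[[0.044, 0.04, 0.042], [0.0, 0.0, -0.001]]
```

{"fn": "jog_arm", "kwargs": {"targets": [[[0.02,0.02,0.06],[0,0,0],50],[[0.02,0.02,0.06],[0,0,0],50],[[0.02,0.02,0.06],[0,0,0],50]]}}

```text
time: 12.32
tool_pos: [0.5334, 0.1606, 0.0282]
tool_rot: [0.0, -0.104, 0.995, -0.0]
contact_force: [0.5, -0.6, 0.4]
gripper_width: 0.606
grasp_force: 62.8
```

```bash
python3 plan.py '[[0.5325,0.161,0.0285,102]]'
```

```text
t 12.32 p [0.5334 0.1606 0.0282] yaw 101.99 w 0.606 g 62.8 j [ 0.16  0.11  1.92 -0.    1.12 -1.62] F [ 0.5 -0.6  0.4] T [-0.1  -0.05 -0.03]
[[0.032, 0.022, -0.01], [-0.0, 0.003, -0.001]]
```

{"fn": "jog_arm", "kwargs": {"targets": [[[0,0,0],[0,0,0],80],[[0,0,0],[0,0,0],80],[[0,0,-1.0],[0,0,0],90],[[0,0,-3.0],[0,0,0],100],[[0,0,-5.0],[0,0,-1.3],100],[[-1.2,-1.0,-5.0],[0,0,-2.6],100],[[-2.4,-2.0,-5.0],[0,0,-3.9],100],[[-3.2,-2.63,-5.0],[0,0,-5.2],100]]}}

```text
time: 13.32
tool_pos: [0.6263, 0.1121, 0.1532]
tool_rot: [0.0, -0.453, 0.891, -0.0]
contact_force: [1.1, 0.0, 0.4]
gripper_width: 1.001
grasp_force: 0.0
```

{"fn": "jog_arm", "kwargs": {"targets": [[[0,0,0],[0,0,-1.3],100],[[0,0,0],[0,0,-2.3],100]]}}

```text
time: 13.58
tool_pos: [0.6252, 0.1126, 0.1526]
tool_rot: [-0.0, -0.589, 0.808, 0.0]
contact_force: [-0.3, 0.5, -0.4]
gripper_width: 0.999
grasp_force: 0.0
```

```bash
python3 plan.py '[[0.6252,0.1128,0.11,162]]'
python3 - <<'E'
from h import *
p,d=grab_frame("scene"); a=cv2.resize(p[170:270,320:420,::-1],None,fx=4,fy=4,interpolation=cv2.INTER_CUBIC)
p,d=grab_frame("top"); b=cv2.resize(p[130:230,380:480,::-1],None,fx=4,fy=4,interpolation=cv2.INTER_CUBIC)
cv2.imwrite("pics/s3.png",np.hstack([a,b]))
E
```

```text
t 13.57 p [0.6252 0.1126 0.1526] yaw 162.24 w 0.999 g 0.0 j [ 0.06  0.14  1.66  0.    1.35 -2.77] F [-0.3  0.5 -0.4] T [ 0.04  0.01 -0.  ]
[[-0.008, 0.003, 1.705], [0.005, -0.002, 0.03]]
```

View pics/s3.png

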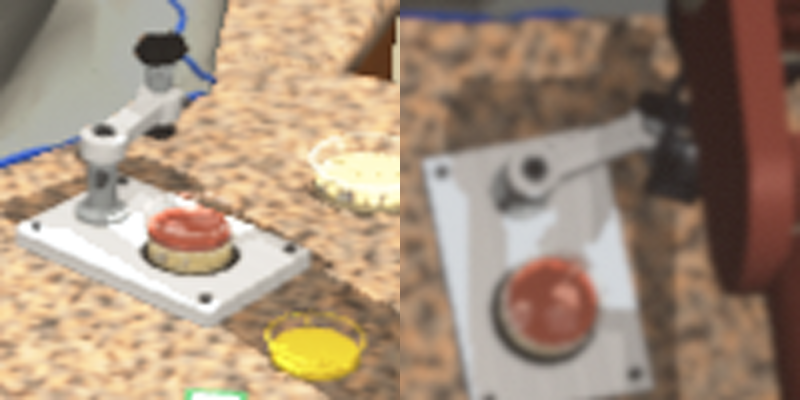

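The crops show the red dish stacked on the cream one in the recess, at (190,235) in the scene crop and (552,303) in the top crop. I check the offsets numerically.

Run:
```python
from meas import *
for n,sd in (("top",(418,206)),("scene",(367,227))):
    p,d=grab_frame(n); hsv=cv2.cvtColor(p,cv2.COLOR_RGB2HSV).astype(int); H,S,V=hsv[...,0],hsv[...,1],hsv[...,2]
    if n=="scene":
        K=(slice(170,250),slice(320,420))
    m=((H<9)|(H>170))&(S>80); m=cv2.morphologyEx(m.astype(np.uint8),cv2.MORPH_CLOSE,np.ones((3,3)))>0
    c=blob(p,m,sd,18)
    for z in (.026,.030): 
        P=ray(n,c,z); print(n,len(c),z,circ(P),((P.min(0)+P.max(0))/2)[:2].round(4))
    if n=="top":
        m=(V<90); c=blob(p,m,(416,208),20); P=ray(n,c,.009); print("dark",circ(P),P.min(0),P.max(0))
```

```text
top 62 0.026 (array([0.536, 0.159]), 0.0237) [0.5356 0.1593]
top 62 0.03 (array([0.5354, 0.1595]), 0.0236) [0.535  0.1599]
dark (array([0.5324, 0.1609]), 0.0263) [0.50633586 0.15108574 0.009     ] [0.52631172 0.18677631 0.009     ]
scene 45 0.026 (array([0.531 , 0.1622]), 0.0247) [0.5318 0.1619]
scene 45 0.03 (array([0.5253, 0.1671]), 0.0246) [0.5262 0.1668]
```

Run:
```python
from meas import *
P=[(.5324,.1605,z) for z in(.009,.0145,.027,.036)]
print((proj("top",P)-[380,130])*4+[400,0]); print((proj("scene",[(.531,.1608,z) for z in(.009,.0145,.027,.036)])-[320,170])*4)
p,d=grab_frame("top"); q=p[190:225,400:437].astype(int); sc=q[...,0]-q[...,1]
r=np.where(sc>60); 
m=np.zeros(p.shape[:2],np.uint8); m[190:225,400:437]=sc>60
c=max(cv2.findContours(m,0,1)[0],key=cv2.contourArea); h=cv2.convexHull(c)[:,0].astype(float)
e=cv2.minEnclosingCircle(h.astype(np.float32)); print("enc",(np.array(e[0])-[380,130])*4+[400,0],e[1]*4)
for z in(.024,.027): print(circ(ray("top",h,z)))
```

```text
[[543.26002242 310.04625554]
 [544.71307743 308.60178593]
 [548.06147734 305.27325007]
 [550.51272139 302.83661848]]
[[188.57268875 251.33291442]
 [188.96220571 243.33596067]
 [189.8524896  225.04314289]
 [190.49783908 211.77004154]]
enc [554. 288.] 39.85011672973633
(array([0.5408, 0.1577]), 0.0194)
(array([0.5403, 0.1581]), 0.0194)
```

The offset looks like 2–3 mm, too near the 5 mm limit for comfort. I'll square the stack by closing the fingers lightly across both dishes, in two directions that stay clear of the post.

```bash
python3 plan.py '[[0.5333,0.1608,0.15,147],[0.5333,0.1608,0.016,147]]'
```

```text
t 13.82 p [0.625  0.113  0.1529] yaw 161.89 w 1.001 g 0.0 j [ 0.06  0.13  1.66 -0.    1.35 -2.76] F [-0.1  0.4 -0.2] T [-0.02 -0.08  0.  ]
[[-0.679, 4.08, 0.118], [0.001, -0.001, 1.861]]
[[-0.679, 4.079, 5.478], [0.001, -0.001, 1.861]]
```

{"fn": "jog_arm", "kwargs": {"targets": [[[-0.34,2.0,0],[0,0,1.0],100],[[-0.68,4.08,0],[0,0,1.86],100],[[-0.68,4.08,1.5],[0,0,1.86],100],[[-0.68,4.08,3.0],[0,0,1.86],100],[[-0.68,4.08,4.2],[0,0,1.86],100],[[-0.68,4.08,5.0],[0,0,1.86],100],[[-0.68,4.08,5.48],[0,0,1.86],100],[[-0.68,4.08,5.48],[0,0,1.86],85]]}}

```text
time: 14.82
tool_pos: [0.5332, 0.1606, 0.0156]
tool_rot: [-0.0, -0.478, 0.878, 0.0]
contact_force: [-0.2, -0.8, 0.5]
gripper_width: 0.855
grasp_force: 0.0
```

{"fn": "jog_arm", "kwargs": {"targets": [[[0,0,0],[0,0,0],70],[[0,0,0],[0,0,0],50],[[0,0,0],[0,0,0],50],[[0,0,0],[0,0,0],50]]}}

```text
time: 15.32
tool_pos: [0.5342, 0.1612, 0.018]
tool_rot: [0.001, -0.478, 0.878, 0.0]
contact_force: [-3.0, 0.9, 5.2]
gripper_width: 0.623
grasp_force: 63.1
```

```bash
python3 plan.py
```

```text
t 15.32 p [0.5342 0.1612 0.018 ] yaw 147.11 w 0.623 g 63.1 j [ 0.16  0.13  1.92  0.    1.1  -2.41] F [-3.   0.9  5.2] T [ 0.14  0.52 -0.03]
```

{"fn": "jog_arm", "kwargs": {"targets": [[[0,0,0],[0,0,0],95],[[0,0,0],[0,0,0],95],[[0,0,0],[0,0,1.3],95],[[0,0,0],[0,0,2.6],95],[[0,0,0],[0,0,3.9],95],[[0,0,0],[0,0,5.2],95],[[0,0,0],[0,0,6.5],95],[[0,0,0],[0,0,7.8],95]]}}

```text
time: 16.32
tool_pos: [0.5335, 0.1605, 0.0161]
tool_rot: [0.0, 0.049, 0.999, -0.0]
contact_force: [-0.5, 0.5, 0.6]
gripper_width: 0.955
grasp_force: 0.0
```

{"fn": "jog_arm", "kwargs": {"targets": [[[0,0,0],[0,0,1.3],95],[[0,0,0],[0,0,2.6],95],[[0,0,0],[0,0,3.45],95],[[0,0,0],[0,0,3.45],80],[[0,0,0],[0,0,3.45],60],[[0,0,0],[0,0,3.45],50],[[0,0,0],[0,0,3.45],50],[[0,0,0],[0,0,3.45],50]]}}

```text
time: 17.32
tool_pos: [0.5337, 0.1608, 0.0166]
tool_rot: [0.0, 0.283, 0.959, 0.0]
contact_force: [-2.0, 0.3, 5.3]
gripper_width: 0.623
grasp_force: 63.5
```

```bash
python3 plan.py '[[0.6254,0.1130,0.14,162]]'
```

```text
t 17.32 p [0.5337 0.1608 0.0166] yaw 57.14 w 0.623 g 63.5 j [ 0.16  0.13  1.92  0.    1.09 -0.84] F [-2.   0.3  5.3] T [0.13 0.26 0.08]
[[-4.121, 0.389, -4.935], [-0.0, 0.005, -13.107]]
```

{"fn": "jog_arm", "kwargs": {"targets": [[[0,0,0],[0,0,0],90],[[0,0,0],[0,0,0],95],[[0,0,-1.5],[0,0,0],100],[[0,0,-3.5],[0,0,-1.3],100],[[0,0,-5.2],[0,0,-2.6],100],[[-1.4,0.13,-5.2],[0,0,-3.9],100],[[-2.8,0.26,-5.2],[0,0,-5.2],100],[[-4.13,0.39,-5.2],[0,0,-6.5],100]]}}

```text
time: 18.32
tool_pos: [0.6261, 0.1122, 0.1457]
tool_rot: [-0.0, -0.169, 0.986, -0.0]
contact_force: [0.2, -0.1, 0.1]
gripper_width: 1.001
grasp_force: 0.0
```

{"fn": "jog_arm", "kwargs": {"targets": [[[0,0,0],[0,0,-1.3],100],[[0,0,0],[0,0,-2.6],100],[[0,0,0],[0,0,-3.9],100],[[0,0,0],[0,0,-5.2],100],[[0,0,0],[0,0,-6.6],100],[[0,0,0],[0,0,-6.6],100]]}}

```text
time: 19.08
tool_pos: [0.6251, 0.1127, 0.1455]
tool_rot: [-0.0, -0.586, 0.81, 0.0]
contact_force: [0.8, 0.4, -0.0]
gripper_width: 0.996
grasp_force: 0.0
```

```bash
python3 plan.py '[[0.6258,0.1130,0.082,162]]'
python3 - <<'E'
from h import *
p,d=grab_frame("scene"); a=cv2.resize(p[130:230,310:410,::-1],None,fx=4,fy=4,interpolation=cv2.INTER_CUBIC)
p,d=grab_frame("top"); b=cv2.resize(p[130:230,380:480,::-1],None,fx=4,fy=4,interpolation=cv2.INTER_CUBIC)
cv2.imwrite("pics/s4.png",np.hstack([a,b]))
for z in (.0735,.095,.1,.104,.108): print(z,((proj("scene",[(.6258-.0015,.113-.001,z)])-[310,130])*4).round())
E
```

```text
t 19.07 p [0.6251 0.1127 0.1455] yaw 161.81 w 0.996 g 0.0 j [ 0.06  0.14  1.66 -0.    1.34 -2.76] F [ 0.8  0.4 -0. ] T [-0.05 -0.09  0.02]
[[-0.022, -0.024, 2.539], [0.005, -0.003, -0.023]]
0.0735 [[198. 241.]]
0.095 [[200. 210.]]
0.1 [[200. 202.]]
0.104 [[200. 196.]]
0.108 [[200. 191.]]
```

View pics/s4.png

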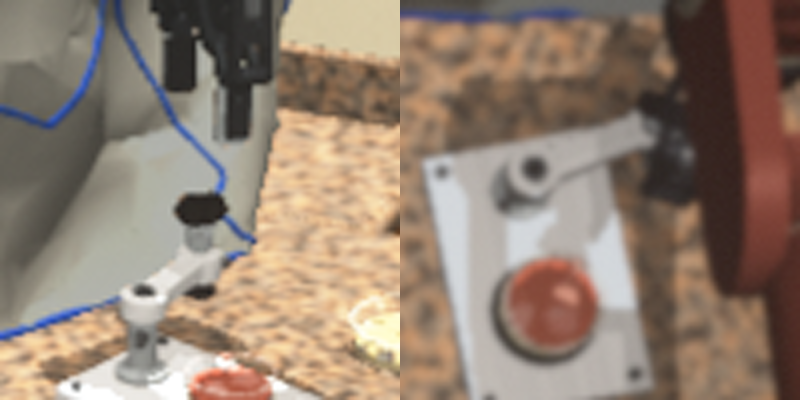

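Both dishes are still stacked, with the knob at (200,207) in the scene crop below the open fingers. I go down and pinch the wing with the tips just above its underside.

{"fn": "jog_arm", "kwargs": {"targets": [[[-0.02,-0.02,0.8],[0,0,0],100],[[-0.02,-0.02,1.6],[0,0,0],100],[[-0.02,-0.02,2.24],[0,0,0],80],[[-0.02,-0.02,2.24],[0,0,0],50],[[-0.02,-0.02,2.24],[0,0,0],30],[[-0.02,-0.02,2.24],[0,0,0],15],[[-0.02,-0.02,2.24],[0,0,0],0],[[-0.02,-0.02,2.24],[0,0,0],0]]}}

```text
time: 20.18
tool_pos: [0.6267, 0.1132, 0.0914]
tool_rot: [0.001, -0.587, 0.809, -0.0]
contact_force: [-1.0, -0.2, 4.7]
gripper_width: 0.11
grasp_force: 62.4
```

{"fn": "jog_arm", "kwargs": {"targets": [[[0,0,0],[0,0,0],0],[[0,0,0],[0,0,0],0]]}}

```text
time: 20.42
tool_pos: [0.6267, 0.1131, 0.0914]
tool_rot: [0.001, -0.587, 0.809, -0.0]
contact_force: [-1.2, -0.5, 6.5]
gripper_width: 0.111
grasp_force: 62.6
```

```bash
python3 plan.py
python3 - <<'E'
from h import *
p,d=grab_frame("scene"); cv2.imwrite("pics/s5.png",cv2.resize(p[130:230,310:410,::-1],None,fx=5,fy=5,interpolation=cv2.INTER_CUBIC))
E
```

```text
t 20.43 p [0.6267 0.1131 0.0914] yaw 161.92 w 0.111 g 62.6 j [ 0.06  0.2   1.7   0.    1.24 -2.76] F [-1.2 -0.5  6.5] T [0.02 0.21 0.  ]
```

View pics/s5.png

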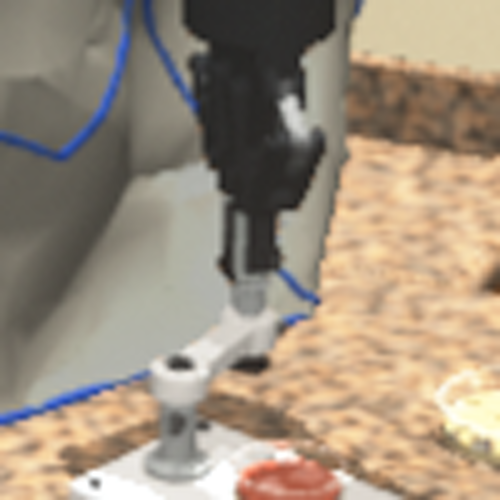

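The wing is pinched across its thickness (scene crop (250,260)) and clear of the shoulder. Next I plan the swing arc.

```bash
cat > arc.py <<'E'
# arc.py px py total_deg n : clockwise rigid swing of the tool about the pivot
import sys
from h import *
px,py,tot,n=map(float,sys.argv[1:]); s=state(); p=s["tool_pos"]; q=s["tool_rot"]
from scipy.spatial.transform import Rotation as Ro
R0=Ro.from_quat([q[1],q[2],q[3],q[0]]); c=np.array([px,py,p[2]])
print("t",s["time"],"radius",np.linalg.norm((p-c)[:2]),"dir",np.degrees(np.arctan2(*(p-c)[[1,0]])),"F",s["contact_force"].round(1),"T",s["ft_torque"].round(2))
for i in range(1,int(n)+1):
    a=tot*i/n; d=c+Ro.from_euler("z",-a,degrees=True).apply(p-c)-p; d[2]=0
    print([(R0.inv().apply(d)/.025).round(2).tolist(),[0,0,round(a/8,2)]])
E
python3 arc.py .602 .1757 50 8
```

```text
t 20.475 radius 0.0672569940193343 dir -68.42597078187376 F [-1.3  0.1  5.2] T [-0.02  0.19  0.08]
[[0.17, 0.24, -0.0], [0, 0, 0.78]]
[[0.32, 0.49, -0.0], [0, 0, 1.56]]
[[0.44, 0.76, -0.0], [0, 0, 2.34]]
[[0.53, 1.04, -0.0], [0, 0, 3.12]]
[[0.59, 1.32, -0.0], [0, 0, 3.91]]
[[0.62, 1.62, -0.0], [0, 0, 4.69]]
[[0.61, 1.91, -0.0], [0, 0, 5.47]]
[[0.58, 2.2, -0.0], [0, 0, 6.25]]
```

{"fn": "jog_arm", "kwargs": {"targets": [[[0.17,0.24,0],[0,0,0.78],0],[[0.32,0.49,0],[0,0,1.56],0],[[0.44,0.76,0],[0,0,2.34],0],[[0.53,1.04,0],[0,0,3.12],0],[[0.59,1.32,0],[0,0,3.91],0],[[0.62,1.62,0],[0,0,4.69],0],[[0.61,1.91,0],[0,0,5.47],0],[[0.58,2.2,0],[0,0,6.25],0]]}}

```text
time: 21.48
tool_pos: [0.5699, 0.1146, 0.0913]
tool_rot: [0.001, -0.188, 0.982, -0.002]
contact_force: [-0.6, -6.0, 5.7]
gripper_width: 0.107
grasp_force: 62.6
```

```bash
python3 arc.py .602 .1757 51 8
```

```text
t 21.475 radius 0.0690616752782024 dir -117.70252403352261 F [-0.6 -6.   5.7] T [-0.94  0.23  0.04]
[[0.19, 0.24, -0.0], [0, 0, 0.8]]
[[0.34, 0.51, -0.0], [0, 0, 1.59]]
[[0.47, 0.79, -0.0], [0, 0, 2.39]]
[[0.57, 1.08, -0.0], [0, 0, 3.19]]
[[0.63, 1.38, -0.01], [0, 0, 3.98]]
[[0.66, 1.68, -0.01], [0, 0, 4.78]]
[[0.66, 1.99, -0.01], [0, 0, 5.58]]
[[0.62, 2.3, -0.01], [0, 0, 6.38]]
```

{"fn": "jog_arm", "kwargs": {"targets": [[[0.2,0.24,0],[0,0,0.8],0],[[0.37,0.51,0],[0,0,1.59],0],[[0.5,0.79,0],[0,0,2.39],0],[[0.6,1.08,0],[0,0,3.19],0],[[0.66,1.38,0],[0,0,3.98],0],[[0.68,1.68,0],[0,0,4.78],0],[[0.67,1.99,0],[0,0,5.58],0],[[0.63,2.27,0],[0,0,6.3],0]]}}

```text
time: 22.48
tool_pos: [0.5322, 0.1622, 0.0912]
tool_rot: [-0.001, 0.248, 0.969, -0.002]
contact_force: [-9.1, -4.2, 11.7]
gripper_width: 0.112
grasp_force: 63.4
```

```bash
python3 plan.py; python3 arc.py .602 .1757 5 1
```

```text
t 22.48 p [0.5322 0.1622 0.0912] yaw 61.32 w 0.112 g 63.4 j [ 0.16  0.02  1.89 -0.    1.24 -0.91] F [-9.1 -4.2 11.7] T [-1.03  1.32  0.03]
t 22.475 radius 0.07106777827897079 dir -169.0458041094274 F [-9.1 -4.2 11.7] T [-1.03  1.32  0.03]
[[0.15, 0.2, -0.0], [0, 0, 0.62]]
```

{"fn": "jog_arm", "kwargs": {"targets": [[[0.14,-0.08,-0.1],[0,0,0],0],[[0.14,-0.08,-0.1],[0,0,0],0],[[0.14,-0.08,-0.1],[0,0,0],0]]}}

```text
time: 22.85
tool_pos: [0.5317, 0.162, 0.0915]
tool_rot: [0.003, 0.246, 0.969, 0.0]
contact_force: [11.6, -2.6, -10.0]
gripper_width: 0.108
grasp_force: 60.5
```

```bash
python3 plan.py
```

```text
t 22.85 p [0.5317 0.162  0.0915] yaw 61.50 w 0.108 g 60.5 j [ 0.16  0.01  1.9  -0.    1.22 -0.91] F [ 11.6  -2.6 -10. ] T [-0.32 -1.82  0.05]
```

{"fn": "jog_arm", "kwargs": {"targets": [[[0.18,-0.01,-0.1],[0,0,0],0],[[0.18,-0.01,-0.1],[0,0,0],0],[[0.18,-0.01,-0.1],[0,0,0],0]]}}

```text
time: 23.22
tool_pos: [0.5311, 0.1622, 0.0918]
tool_rot: [0.009, 0.246, 0.969, 0.0]
contact_force: [32.9, -5.3, -30.1]
gripper_width: 0.109
grasp_force: 59.6
```

```bash
python3 plan.py
```

```text
t 23.23 p [0.5311 0.1622 0.0918] yaw 61.48 w 0.109 g 59.6 j [ 0.17  0.01  1.9  -0.01  1.22 -0.9 ] F [ 32.9  -5.3 -30.1] T [-0.81 -4.9   0.1 ]
```

{"fn": "jog_arm", "kwargs": {"targets": [[[-0.24,0.06,0.15],[0,0,0],0],[[-0.24,0.06,0.15],[0,0,0],0],[[-0.24,0.06,0.15],[0,0,0],0]]}}

```text
time: 23.6
tool_pos: [0.5319, 0.1621, 0.0914]
tool_rot: [0.001, 0.246, 0.969, -0.001]
contact_force: [1.8, -5.7, 1.2]
gripper_width: 0.108
grasp_force: 64.1
```

```bash
python3 plan.py
```

```text
t 23.60 p [0.5319 0.1621 0.0914] yaw 61.51 w 0.108 g 64.1 j [ 0.16  0.02  1.89 -0.    1.23 -0.91] F [ 1.8 -5.7  1.2] T [-0.94 -0.26 -0.07]
```

{"fn": "jog_arm", "kwargs": {"targets": [[[0,0,0.01],[0,0,1],0],[[0,0,0.02],[0,0,2],0],[[0,0,0.03],[0,0,3],0],[[0,0,0.04],[0,0,4],0],[[0,0,0.05],[0,0,5],0],[[0,0,0.05],[0,0,5],0]]}}

```text
time: 24.35
tool_pos: [0.5315, 0.1617, 0.0903]
tool_rot: [0.001, 0.563, 0.826, -0.001]
contact_force: [-0.0, -7.5, 3.0]
gripper_width: 0.112
grasp_force: 64.4
```

```bash
python3 plan.py
```

```text
t 24.35 p [0.5315 0.1617 0.0903] yaw 21.48 w 0.112 g 64.4 j [ 0.16  0.02  1.89 -0.    1.23 -0.21] F [-0.  -7.5  3. ] T [-1.26  0.06 -0.04]
```

{"fn": "jog_arm", "kwargs": {"targets": [[[0,0,0.01],[0,0,0.8],0],[[0,0,0.015],[0,0,1.6],0],[[0,0,0.02],[0,0,2.4],0],[[0,0,0.03],[0,0,3.2],0],[[0,0,0.035],[0,0,4.0],0],[[0,0,0.045],[0,0,4.8],0],[[0,0,0.05],[0,0,5.6],0],[[0,0,0.05],[0,0,5.6],0]]}}

```text
time: 25.35
tool_pos: [0.5308, 0.1617, 0.089]
tool_rot: [0.001, 0.835, 0.55, -0.002]
contact_force: [-3.0, -8.1, 4.9]
gripper_width: 0.105
grasp_force: 64.7
```

```bash
python3 plan.py
```

```text
t 25.35 p [0.5308 0.1617 0.089 ] yaw -23.31 w 0.105 g 64.7 j [ 0.16  0.02  1.89 -0.    1.23  0.57] F [-3.  -8.1  4.9] T [-1.23  0.47 -0.03]
```

{"fn": "jog_arm", "kwargs": {"targets": [[[0,0,0.005],[0,0,0.6],0],[[0,0,0.01],[0,0,1.2],0],[[0,0,0.015],[0,0,1.8],0],[[0,0,0.02],[0,0,2.4],0],[[0,0,0.025],[0,0,3.0],0],[[0,0,0.025],[0,0,3.0],0]]}}

```text
time: 26.1
tool_pos: [0.5305, 0.162, 0.0883]
tool_rot: [0.001, 0.931, 0.364, -0.002]
contact_force: [-2.5, -7.6, 5.9]
gripper_width: 0.108
grasp_force: 64.8
```

```bash
python3 plan.py
```

```text
t 26.10 p [0.5305 0.162  0.0883] yaw -47.30 w 0.108 g 64.8 j [ 0.16  0.02  1.89 -0.    1.23  0.99] F [-2.5 -7.6  5.9] T [-1.15  0.59 -0.01]
```

{"fn": "jog_arm", "kwargs": {"targets": [[[0,0,0],[0,0,0.5],0],[[0,0,0.005],[0,0,1.0],0],[[0,0,0.005],[0,0,1.5],0],[[0,0,0.01],[0,0,2.0],0],[[0,0,0.01],[0,0,2.5],0],[[0,0,0.01],[0,0,2.5],0]]}}

```text
time: 26.85
tool_pos: [0.5303, 0.1622, 0.0878]
tool_rot: [0.001, 0.98, 0.197, -0.002]
contact_force: [-4.0, -6.7, 4.7]
gripper_width: 0.108
grasp_force: 64.6
```

```bash
python3 plan.py
```

```text
t 26.85 p [0.5303 0.1622 0.0878] yaw -67.30 w 0.108 g 64.6 j [ 0.16  0.02  1.9  -0.    1.23  1.34] F [-4.  -6.7  4.7] T [-0.97  0.53 -0.02]
```

{"fn": "jog_arm", "kwargs": {"targets": [[[0,0,0.005],[0,0,0.5],0],[[0,0,0.01],[0,0,1.0],0],[[0,0,0.015],[0,0,1.5],0],[[0,0,0.02],[0,0,2.0],0],[[0,0,0.02],[0,0,2.5],0],[[0,0,0.02],[0,0,2.5],0]]}}

```text
time: 27.6
tool_pos: [0.5302, 0.1626, 0.0878]
tool_rot: [0.002, 1.0, 0.028, -0.001]
contact_force: [-4.5, -4.1, 6.1]
gripper_width: 0.112
grasp_force: 110.3
```

```bash
python3 plan.py
```

```text
t 27.60 p [0.5302 0.1626 0.0878] yaw -86.79 w 0.112 g 110.3 j [ 0.17  0.02  1.9  -0.    1.23  1.68] F [-4.5 -4.1  6.1] T [-0.74  0.76  2.58]
```

{"fn": "jog_arm", "kwargs": {"targets": [[[0,0,0],[0,0,0],0],[[0,0,0],[0,0,-0.7],0],[[0,0,0],[0,0,-0.7],0]]}}

```text
time: 27.98
tool_pos: [0.5302, 0.1625, 0.0877]
tool_rot: [0.002, 0.997, 0.075, -0.001]
contact_force: [-4.4, -4.5, 6.0]
gripper_width: 0.114
grasp_force: 72.7
```

```bash
python3 plan.py
```

```text
t 27.98 p [0.5302 0.1625 0.0877] yaw -81.37 w 0.114 g 72.7 j [ 0.16  0.02  1.9  -0.    1.23  1.59] F [-4.4 -4.5  6. ] T [-0.83  0.69  1.35]
```

Torque jumped to 2.6 N m, so the shoulder is seated, with the zero-torque yaw at about -75.5°. Now I back off 90°.

{"fn": "jog_arm", "kwargs": {"targets": [[[0,0,0],[0,0,-1],0],[[0,0,-0.01],[0,0,-2],0],[[0,0,-0.02],[0,0,-3],0],[[0,0,-0.03],[0,0,-4],0],[[0,0,-0.04],[0,0,-5],0],[[0,0,-0.05],[0,0,-6],0],[[0,0,-0.06],[0,0,-7],0],[[0,0,-0.07],[0,0,-8],0]]}}

```text
time: 28.98
tool_pos: [0.5308, 0.1617, 0.0892]
tool_rot: [0.001, 0.806, 0.592, -0.002]
contact_force: [-1.7, -7.6, 4.1]
gripper_width: 0.109
grasp_force: 64.5
```

{"fn": "jog_arm", "kwargs": {"targets": [[[0,0,-0.01],[0,0,-1],0],[[0,0,-0.02],[0,0,-2],0],[[0,0,-0.03],[0,0,-3],0],[[0,0,-0.035],[0,0,-4],0],[[0,0,-0.035],[0,0,-4],0],[[0,0,-0.035],[0,0,-4],0]]}}

```text
time: 29.72
tool_pos: [0.5313, 0.1617, 0.0901]
tool_rot: [0.001, 0.613, 0.79, -0.001]
contact_force: [-0.1, -7.4, 3.0]
gripper_width: 0.108
grasp_force: 64.3
```

```bash
python3 plan.py
python3 - <<'E'
from h import *
p,d=grab_frame("scene"); a=cv2.resize(p[140:260,310:430,::-1],None,fx=5,fy=5,interpolation=cv2.INTER_CUBIC)
cv2.imwrite("pics/s6.png",a)
E
```

```text
t 29.73 p [0.5313 0.1617 0.0901] yaw 14.33 w 0.108 g 64.3 j [ 0.16  0.02  1.89 -0.    1.23 -0.09] F [-0.1 -7.4  3. ] T [-1.18  0.01  0.  ]
```

View pics/s6.png

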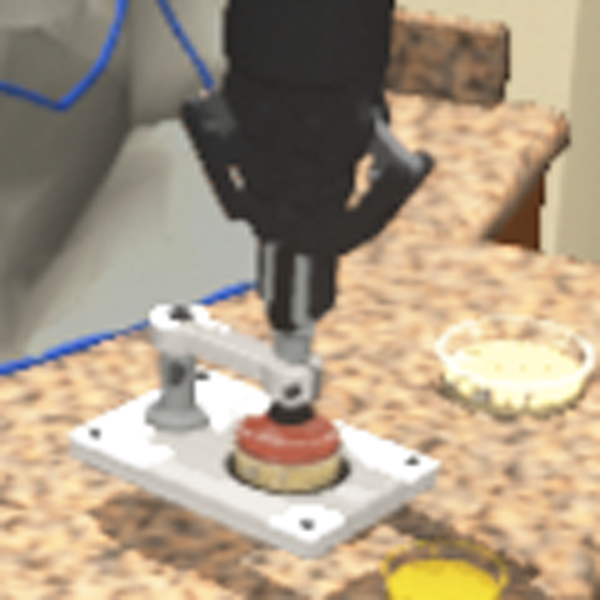

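The picture shows the arm in over the stack at (290,450), the foot just above the red lid, and the wing still gripped. The 7 N inward push is held by the stop (the hinge itself takes only 2 N), and the 2.4 mm rise matches a quarter turn. I'm handing in.

```bash
python3 -c "
from plant import *
print(job_done())"
```

```text
the job is handed in; nothing more can be done
None
```

The job is handed in after about 30 s of robot time: both dishes are stacked in the recess, the arm is at its stop, and the thumbscrew was seated, backed off about a quarter turn and is still gripped; the hand-in gave no verdict.

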